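# Open the jar labeller's hood past its hidden safety catch

## Task

A jar has to be cleared from the bench-top labeller, whose sheet-metal hood stands ajar, held by a sprung safety catch hidden under its raised front edge. Reach under the edge, feel along for the catch, push it aside while lifting, then swing the hood up to at least 65 degrees from closed, where its stiff hinge holds it, and let go. Be gentle: never strain the hood with more than 25 N or the light catch with more than 12 N, and leave the things standing around the machine where they are.

Things in the scene. Friction and masses are not known exactly. Their poses are not given: they have to be found in the camera images.
- labeller: Grey box-shaped machine fixed to the table, its front turned to the robot's right; 185 mm deep (x -65 to +120 mm), 280 mm wide, top 100 mm above the table. Origin on the table; its own +x runs from front to rear hinge, +y to the left of someone facing its front. The aluminium hood overhangs the front face (x = -65 mm) by about 70 mm; the space under this lip is open down to the table.
- zone_right (a point): Right end of the stretch in which the catch lies: point at (-110, -55, 95) mm in the labeller's frame, under the lip. The catch's y is unknown, between -55 and +55 mm. It is an upright dark steel paddle, 5 mm thick, front edge rounded, reaching forward from a vertical pin at x = -75 mm to x = -127 mm, and from 60 to 126 mm above the table.
- zone_left (a point): Left end of it, at (-110, +55, 95) mm. Pushed to +y the paddle swings about its pin against a spring, 2 to 5 N (more if the hood is pulled up against it). It frees the hood at 0.38 rad (12 mm of travel 30 mm from the pin, 17 mm at 42 mm); hard stop at 0.47 rad (15 or 21 mm). It never yields to -y and springs back if let go. Keep it aside while the lip rises its first 25 mm.
- hinge (a point): Centre of the hood's hinge axis, at (100, 0, 125) mm in the labeller's frame; the axis runs along the labeller's y.
- lip (a point): Middle of the lower front edge of the hood's lip, moving with the hood: a 4 mm plate, 280 mm long along y, edge 235 mm from the hinge axis, about 143 mm above the table at the start. Underneath it is flat for 75 mm behind the edge, up to a downturned skirt; on top for 100 mm, up to a 55 mm high raised part.
- hood (a joint): Hood angle in rad above the ajar rest (0), which is 0.1 rad above closed; grows as the hood opens, stop at 1.35. With the catch on it stops dead at about 0.03. It stays where it is left. Lifting at the lip takes about 5 to 10 N.
- jar_a_mid (a point): Amber candle jar, 72 mm across, 85 mm high, behind the machine; point at mid-height. Bystander.
- jar_b_mid (a point): Amber candle jar of the same size, behind the machine; point at mid-height. Bystander.
- jar_c_mid (a point): Amber candle jar with a dark lid, 72 mm across, 97 mm high, farther behind the machine; point at mid-height. Bystander.
- jar_d_mid (a point): Amber candle jar, 72 mm across, 85 mm high, in front of the machine's left corner; point at mid-height. Bystander.
- lids_mid (a point): Stack of dark jar lids, 74 mm across, 24 mm high, lying in front of the machine; point at mid-height. Bystander.

How it is judged:
By the outcome, as a careful person would: the job done as asked, in the order asked, and still so for the second after the job is handed in, with the robot touching nothing.
It also fails if it takes over 58 s, if anything falls off the work surface, if the arm or the gripper's body presses on something with over 40 N, if the wrist force passes 120 N, or if a joint passes its speed limit or range.

## Robot

A 7-joint arm with a two-finger parallel gripper is mounted at the origin on the work surface. World frame = base frame: x ahead of the robot, y to its left, z up, the work surface at z = 0. Lengths are in m, angles in degrees, forces in N, time in s.
With the tool pointing down it reaches from about 0.425 to 1.025 m from the base axis. Payload 3.6 kg.
Tool frame: the origin (TCP) lies midway between the tips of the shut fingers; the grasp point (between the pads) lies 19 mm behind it; z points along the fingers, y is the line along which they close (so a half turn about z gives the same grasp; the last joint's range is limited). The gripper opens to 85 mm and grips with 20 to 120 N. Pads are 22 mm wide; open, the fingers measure 114 mm over their backs; the gripper's body (76 mm by 85 mm) begins 54 mm behind the grasp point. The pads swing forward as they close: fully open they stand 13 mm farther back than shut.
Start: joints at [-74.914, 33.873, 2.773, 92.16, -1.908, 54.013, -1.931], TCP at [0.253, 0.679, 0.231] pointing down, gripper open.
Joint ranges: [-153.93, 153.93], [-27.13, 128.08], [-72.61, 78.16], [10.71, 143.7], [-87.88, 267.88], [4.46, 118.87], [-176.78, 176.78]. Speed limits (degrees/s): [147.25, 147.25, 180, 180, 180, 180, 180].

## Interface

Orientations are given as a 3x3 rotation matrix whose columns are the frame's x, y, z axes.
In Python, from bench import bot, viewer gives the robot as it stands. The module is installed in compiled form; this text tells all that it offers.
- The arm moves only by the tool step_arm, never from a script. Its argument "motion" is one flat list of numbers, 7 for each row, row after row: the closure, from -1 (fully open) to 1 (shut), so that 0 is half open, then the shift along the tool's x, y, z in m, then the turn, a rotation vector about the tool's x, y, z in rad. In form: [fingers, dx, dy, dz, wx, wy, wz, fingers, dx, dy, dz, wx, wy, wz, ...]. A call has 1 to 20 rows; each row is the pose to reach, as a shift and turn from the pose commanded when the call began, along the tool's axes at that moment; what a row does not reach only later rows make up. A row lasts 1/10 s, in which the tool goes at most 50 mm and 8.59 degrees, less where a joint would pass 70% of its speed; a pose out of reach is approached as far as the arm can. A call with a gripper value outside its range is refused whole. The fingers move at their own pace and stop on an object; the grip force is fixed at half the most. Time passes only in rows, so rows that repeat a pose let the fingers close. It gives the time, the measured TCP pose, the force, the opening and the grip force at its end, in the units of the state.
- bot.state(): the state, without advancing time (a new reading comes with each control period).
- viewer.read_camera(name): name is "side" or "top" or "wrist"; returns (picture, depth): 400x640x3 uint8, red, green, blue; 400x640 float32, m along the optical axis (not along the pixel's ray), 0 where there is no reading.
- viewer.calibration(name): a dict with "K" (3x3 intrinsics, pixels), "R" (3x3) and "t" (3): a world point X has camera coordinates R X + t; the wrist camera has in their place "tool_from_camera" (4x4, takes a point from camera to tool coordinates, whose origin is the TCP and whose axes are the flange's). Camera axes: x right, y down, z forward; pixel columns grow to the right and rows downward; lengths in m; the calibration is good to about 2 mm. A picture is of the moment at which its call begins: read the wrist's pose just before it. calibration takes no time and is no camera call.
- bot.close_job(): hands the job in; it is judged then, once.
Trained networks look in the newest picture that a camera, given by its name, has taken for a name from the list of things; names that differ only in an ending like _2 or _b are one class to them, and where a whole thing is asked for, a point or a joint stands for the part that bears it (a point fixed in the world has none). Each returns a list of dicts, best first, with "score" (0 to 1); they miss things now and then, are a little off and sometimes report something else, mostly with a low value. They report only what shows in the picture. A call takes as long as a camera call.
- viewer.find_in(camera, label): "position" ([row, column] in pixels, amid what is visible of it).
- viewer.masks_of(camera, label): "mask" (400x640 bool, what is visible of it) and "position" ([row, column] in pixels, amid what is visible of it).
The state is a dict: "t": time; "joint_pos": joint angles; "joint_velocities": joint speeds; "joint_efforts": joint torques, N m; "tcp_pos": TCP position; "ee_rot": TCP orientation; "force": force on the tool from outside, world axes, zero at the start; "wrist_torque": the same for the moment, N m; "opening": opening from 0.0 (shut) to 1.0 (fully open); "finger_force": force on a finger pad.
Only numpy, scipy, OpenCV 4.12 (cv2) and the standard library are available. Lean on these libraries where they do the work, as an engineer would, in place of code of your own. Each camera call takes 0.05 s, during which the arm holds its last target. There are 200 camera calls.

## Working session

There is one attempt and no reset: what is moved stays moved. The work goes in short steps, Python scripts to look and compute and a tool call to move; the robot and the scene stay as the last step left them, time stands still between calls to the robot, and variables do not carry over. Pictures are saved under pics/ and viewed, at most 11 in all, crops included, and the job is handed in when it is done.

Besides the shell and the picture viewer there is one more tool, called after "Request:" as name(argument=value, ...), one argument or row to a line, values as JSON. step_arm: Moves the arm, as the interface text tells. Its arguments: {"type":"object","properties":{"motion":{"type":"array"}},"required":["motion"]}

```bash
mkdir -p pics; cat > h.py <<'E'
import numpy as np, cv2
from bench import bot, viewer
def world(cam,depth,mask=None):
    c=viewer.calibration(cam);K=np.array(c["K"])
    v,u=np.nonzero((depth>0)&(mask if mask is not None else True))
    z=depth[v,u];P=np.stack([(u-K[0,2])*z/K[0,0],(v-K[1,2])*z/K[1,1],z],1)
    if "R" in c: return (P-np.array(c["t"]))@np.array(c["R"]),v,u
    T=np.array(c["tool_from_camera"]);s=bot.state()
    return (P@T[:3,:3].T+T[:3,3])@np.array(s["ee_rot"]).T+np.array(s["tcp_pos"]),v,u
E
python3 - <<'E'
from h import *
for c in ("side","top"):
    p,d=viewer.read_camera(c); cv2.imwrite(f"pics/{c}0.png",p[:,:,::-1]); np.save(f"{c}0.npy",d)
    for n in ("labeller","lip","hood","jar_a_mid","lids_mid","jar_c_mid"):
        for m in viewer.masks_of(c,n)[:4]:
            if m["score"]<.3: continue
            P,_,_=world(c,d,m["mask"])
            print(c,n,round(m["score"],2),np.round(m["position"]),len(P),np.round(np.median(P,0),3) if len(P) else "",np.round(np.percentile(P,[2,98],axis=0),3).tolist() if len(P) else "")
s=bot.state();print(s["t"],s["tcp_pos"],s["ee_rot"],s["force"])
E
```

```text
side labeller 0.62 [339. 257.] 1880 [ 0.398 -0.258  0.083] [[0.365, -0.277, 0.009], [0.429, -0.216, 0.088]]
side labeller 0.35 [216. 352.] 15597 [ 0.581 -0.064  0.147] [[0.437, -0.171, 0.023], [0.718, 0.073, 0.196]]
side lip 0.77 [219. 349.] 14531 [ 0.581 -0.061  0.148] [[0.437, -0.172, 0.127], [0.716, 0.07, 0.196]]
side lip 0.55 [155. 339.] 142 [0.583 0.19  0.086] [[0.557, 0.078, 0.001], [0.608, 0.299, 0.184]]
side hood 0.75 [214. 351.] 14396 [ 0.58  -0.062  0.148] [[0.439, -0.172, 0.129], [0.714, 0.065, 0.196]]
side jar_a_mid 0.72 [154. 341.] 130 [0.583 0.19  0.086] [[0.558, 0.174, 0.082], [0.606, 0.207, 0.09]]
side lids_mid 0.7 [340. 334.] 1329 [ 0.536 -0.241  0.024] [[0.504, -0.271, 0.005], [0.569, -0.202, 0.027]]
side jar_c_mid 0.73 [142. 366.] 985 [0.659 0.233 0.087] [[0.628, 0.218, 0.029], [0.693, 0.284, 0.1]]
top labeller 0.88 [170. 358.] 12078 [ 0.564 -0.031  0.147] [[0.432, -0.167, 0.082], [0.716, 0.1, 0.197]]
top lip 0.6 [172. 360.] 11111 [ 0.564 -0.041  0.148] [[0.432, -0.168, 0.126], [0.709, 0.08, 0.197]]
top hood 0.87 [171. 362.] 10990 [ 0.564 -0.041  0.149] [[0.433, -0.167, 0.127], [0.702, 0.08, 0.197]]
top jar_a_mid 0.62 [177. 272.] 716 [0.569 0.171 0.085] [[0.54, 0.141, 0.009], [0.604, 0.206, 0.09]]
top lids_mid 0.81 [192. 429.] 669 [ 0.533 -0.232  0.024] [[0.499, -0.27, 0.001], [0.568, -0.198, 0.029]]
top jar_c_mid 0.93 [147. 246.] 797 [0.649 0.25  0.096] [[0.623, 0.221, 0.015], [0.687, 0.285, 0.101]]
0.7 [0.25322847 0.67936545 0.23134529] [[-9.37019542e-01  3.49276934e-01  4.53155196e-05]
 [ 3.49276936e-01  9.37019540e-01  6.44139400e-05]
 [-1.99632238e-05  7.61847864e-05 -9.99999997e-01]] [-0.47221877  0.65906202  0.28984865]
```

View pics/side0.png

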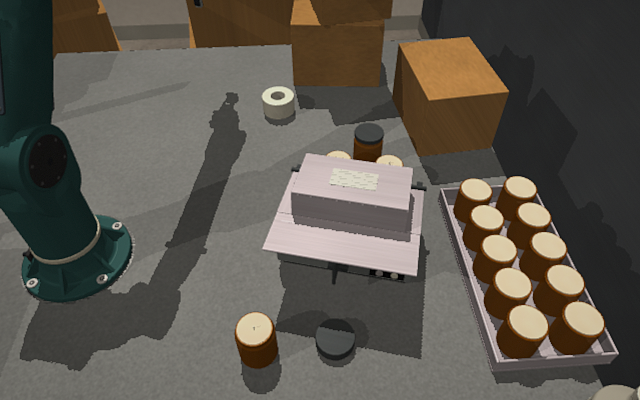

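View pics/top0.png

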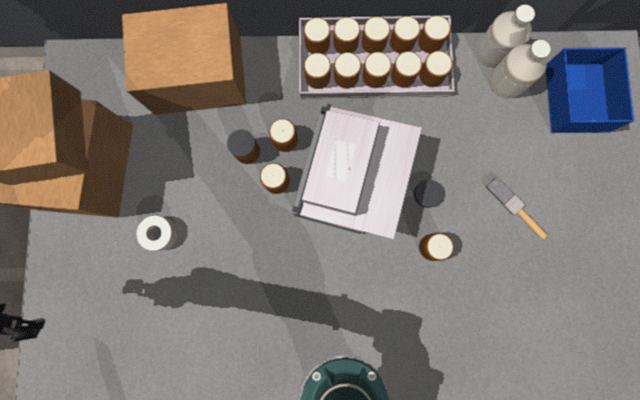

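```bash
python3 - <<'E'
from h import *
for c in ("side","top"):
    d=np.load(f"{c}0.npy");P,v,u=world(c,d)
    # hood points: z 0.125-0.2
    r=(P[:,0]>.35)&(P[:,0]<.8)&(P[:,1]>-.25)&(P[:,1]<.13)&(P[:,2]>.125)&(P[:,2]<.21)
    Q=P[r]; print(c,cv2.minAreaRect(Q[:,:2].astype(np.float32)),np.round(cv2.boxPoints(cv2.minAreaRect(Q[:,:2].astype(np.float32))),3).tolist())
    # flat front plate edge: min y as function of x
    for a in np.arange(.42,.74,.02):
        q=Q[(abs(Q[:,0]-a)<.004)]
        if len(q)>3: i=q[:,1].argmin(); print(round(a,2),np.round(q[i],3),np.round(np.percentile(q[:,1],[2]),3),round(q[:,1].max(),3),len(q))
    for lo,hi in ((.07,.09),(.09,.102),(.02,.03)):
        r=(P[:,2]>lo)&(P[:,2]<hi)&(P[:,0]>.3)&(P[:,0]<.8)&(P[:,1]<.35)&(P[:,1]>-.35)
        Q2=P[r][:,:2]; 
        im=np.zeros((140,100),np.uint8); ij=((Q2-[.3,-.35])/.005).astype(int); im[ij[:,1],ij[:,0]]=1
        n,_,st,ce=cv2.connectedComponentsWithStats(im)
        print(lo,[(np.round(ce[k]*.005+[.3025,-.3475],3).tolist(),st[k].tolist()) for k in range(1,n) if st[k,4]>12])
E
```

```text
side ((0.5806924700737, -0.037646323442459106), (0.2531246244907379, 0.2885773777961731), 74.50027465820312) [[0.40799999237060547, -0.12099999934434891], [0.6859999895095825, -0.1979999989271164], [0.7540000081062317, 0.04600000008940697], [0.4749999940395355, 0.12300000339746475]]
0.42 [ 0.423 -0.121  0.145] [-0.121] -0.08 55
0.44 [ 0.443 -0.127  0.148] [-0.125] -0.008 171
0.46 [ 0.462 -0.134  0.147] [-0.131] 0.057 280
0.48 [ 0.482 -0.139  0.149] [-0.136] 0.116 358
0.5 [ 0.503 -0.144  0.145] [-0.141] 0.09 434
0.52 [ 0.522 -0.15   0.148] [-0.146] 0.089 444
0.54 [ 0.543 -0.155  0.147] [-0.152] 0.085 454
0.56 [ 0.564 -0.162  0.146] [-0.159] 0.079 453
0.58 [ 0.583 -0.168  0.146] [-0.164] 0.071 464
0.6 [ 0.603 -0.174  0.147] [-0.17] 0.068 462
0.62 [ 0.624 -0.179  0.147] [-0.176] 0.06 468
0.64 [ 0.642 -0.185  0.15 ] [-0.181] 0.055 474
0.66 [ 0.66  -0.19   0.146] [-0.187] 0.048 470
0.68 [ 0.677 -0.195  0.148] [-0.187] 0.045 410
0.7 [ 0.696 -0.132  0.14 ] [-0.128] 0.037 221
0.72 [ 0.716 -0.068  0.133] [-0.061] 0.039 122
0.07 [([0.394, -0.243], [11, 14, 15, 15, 168]), ([0.699, 0.162], [73, 
[... 1359 characters left out ...]
-0.118  0.138] [-0.114] 0.049 107
0.72 [ 0.716 -0.053  0.133] [-0.051] 0.043 55
0.07 [([0.391, -0.237], [11, 15, 15, 15, 172]), ([0.69, 0.151], [71, 93, 14, 15, 165]), ([0.574, 0.175], [47, 98, 15, 15, 166]), ([0.634, 0.245], [64, 114, 9, 12, 27]), ([0.789, 0.307], [96, 122, 4, 18, 25])]
0.09 [([0.45, 0.028], [25, 60, 10, 31, 35]), ([0.612, 0.083], [38, 78, 50, 17, 154]), ([0.658, 0.256], [64, 113, 15, 16, 174]), ([0.789, 0.306], [96, 121, 4, 19, 27])]
0.02 [([0.533, -0.232], [39, 16, 16, 15, 183]), ([0.39, -0.209], [11, 25, 13, 5, 15]), ([0.664, 0.148], [71, 93, 6, 13, 17]), ([0.553, 0.157], [47, 97, 10, 11, 16]), ([0.639, 0.23], [64, 114, 9, 5, 13]), ([0.789, 0.305], [96, 122, 4, 18, 24])]
```

The side view shows the hood with its lip front edge running from about (263,248) to (418,275). The paddle shows dark under it near (335,272), with the lids at (336,340) and jar d at (256,338). In the top view jars a, b and c are behind the hood at (274,178), (283,135) and (243,147). I'll move over to the front side and measure the paddle.

Request:
step_arm(
  motion=[-1,0,0,-0.05,0,0,0,-1,0,0,-0.1,0,0,0,-1,-0.02,-0.02,-0.14,0,0,0,-1,-0.06,-0.05,-0.17,0,0,0,-1,-0.1,-0.08,-0.17,0,0,0,-1,-0.14,-0.11,-0.17,0,0,0,-1,-0.18,-0.145,-0.17,0,0,0,-1,-0.22,-0.18,-0.17,0,0,0,-1,-0.26,-0.215,-0.17,0,0,0,-1,-0.3,-0.25,-0.17,0,0,0,-1,-0.34,-0.285,-0.17,0,0,0,-1,-0.38,-0.32,-0.17,0,0,0,-1,-0.42,-0.35,-0.17,0,0,0,-1,-0.45,-0.38,-0.17,0,0,0,-1,-0.465,-0.42,-0.17,0,0,0,-1,-0.48,-0.465,-0.17,0,0,0,-1,-0.495,-0.51,-0.17,0,0,0,-1,-0.505,-0.555,-0.17,0,0,0,-1,-0.52,-0.6,-0.17,0,0,0,-1,-0.535,-0.65,-0.17,0,0,0],
)

```text
t: 2.7
tcp_pos: [0.5273, -0.116, 0.4017]
ee_rot: [[-0.937, 0.349, 0.001], [0.349, 0.937, 0.0], [-0.001, 0.001, -1.0]]
force: [0.7, 0.5, 0.0]
opening: 0.995
finger_force: 0.0
```

```bash
python3 - <<'E'
from h import *
s=bot.state();print(s["t"],np.round(s["tcp_pos"],3),np.round(s["joint_pos"],1),np.round(s["ee_rot"],2).tolist())
d=np.load("side0.npy");p=cv2.imread("pics/side0.png")
cv2.imwrite("pics/crop.png",cv2.resize(p[240:300,250:430],None,fx=4,fy=4,interpolation=cv2.INTER_CUBIC))
P,v,u=world("side",d)
o=np.array([.583,-.027]);m=np.array([.2756,.9613]);l=np.array([-.9613,.2756])
for r in (268,272,276,280):
    k=(v==r)&(u>300)&(u<385)
    a=(P[k,:2]-o)
    f=(abs(a@m+.1)<.035)&(P[k,2]>.05)
    print(r,[(int(U),np.round([x,y,z],3).tolist()) for U,x,y,z in zip(u[k][f],(a@m)[f],(a@l)[f],P[k,2][f])])
E
```

```text
2.7 [ 0.527 -0.116  0.402] [-13.3  11.3  25.2 105.1  -5.3  64.8  83.4] [[-0.94, 0.35, 0.0], [0.35, 0.94, 0.0], [-0.0, 0.0, -1.0]]
268 [(332, [-0.086, 0.018, 0.051]), (333, [-0.127, 0.009, 0.114]), (334, [-0.128, 0.007, 0.115]), (335, [-0.126, 0.005, 0.113]), (336, [-0.116, 0.005, 0.098]), (337, [-0.103, 0.005, 0.08]), (338, [-0.092, 0.005, 0.063]), (339, [-0.084, 0.004, 0.053]), (340, [-0.085, 0.002, 0.054]), (341, [-0.087, -0.0, 0.058]), (342, [-0.085, -0.002, 0.055]), (343, [-0.086, -0.004, 0.058]), (344, [-0.085, -0.006, 0.058]), (345, [-0.084, -0.008, 0.056]), (346, [-0.085, -0.01, 0.058]), (347, [-0.082, -0.011, 0.054]), (372, [-0.134, -0.062, 0.146]), (374, [-0.133, -0.065, 0.145]), (375, [-0.134, -0.067, 0.146]), (376, [-0.133, -0.068, 0.146]), (377, [-0.134, -0.07, 0.148]), (378, [-0.134, -0.072, 0.148]), (379, [-0.132, -0.074, 0.146]), (380, [-0.134, -0.075, 0.148]), (381, [-0.135, -0.077, 0.151]), (382, [-0.132, -0.079, 0.147]), (383, [-0.132, -0.08, 0.148]), (384, [-0.131, -0.082, 0.146])]
272 [(333, [-0.127, 0.009, 0.1]), (334, [-0.128, 0.007, 0.102]), (335, [-0.125, 0.005, 0.099]), (336, [-0.115, 0.005, 0.083]), (337, [-0.102, 0.005, 0.065])]
276 [(332, [-0.124, 0.011, 0.082]), (333, [-0.126, 0.009, 0.085]), (334, [-0.127, 0.007, 0.088]), (335, [-0.125, 0.005, 0.085])]
280 [(332, [-0.125, 0.011, 0.069]), (333, [-0.126, 0.008, 0.072]), (334, [-0.128, 0.006, 0.075]), (335, [-0.125, 0.005, 0.072])]
```

View pics/crop.png

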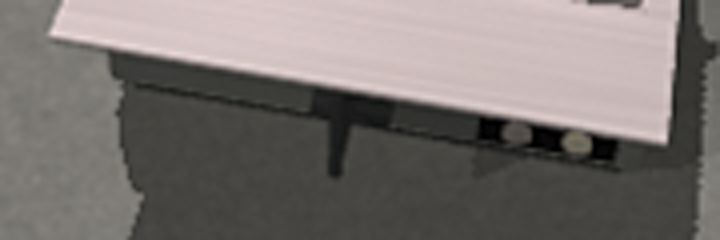

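The crop shows the paddle hanging at about (335,272) of the full picture, with its right face at labeller y ≈ +5 mm. Next I'll move to a standoff in front of the machine and tip the tool horizontal.

Request:
step_arm(
  motion=[-1,-0.02,-0.04,0,0,0,0,-1,-0.04,-0.08,0,0,0,0,-1,-0.055,-0.12,0,-0.1,0,0,-1,-0.07,-0.143,0,-0.2,0,0,-1,-0.07,-0.143,0,-0.3,0,0,-1,-0.07,-0.143,0,-0.4,0,0,-1,-0.07,-0.143,0,-0.5,0,0,-1,-0.07,-0.143,0,-0.6,0,0,-0.5,-0.07,-0.143,0,-0.7,0,0,0,-0.07,-0.143,0,-0.8,0,0,0,-0.07,-0.143,0,-0.9,0,0,0,-0.07,-0.143,0,-1.0,0,0,0,-0.07,-0.143,0,-1.1,0,0,0,-0.07,-0.143,0,-1.2,0,0,0,-0.07,-0.143,0,-1.3,0,0,0,-0.07,-0.143,0,-1.4,0,0,0,-0.07,-0.143,0,-1.5,0,0,0,-0.07,-0.143,0,-1.571,0,0,0,-0.07,-0.143,0,-1.571,0,0],
)

```text
t: 4.6
tcp_pos: [0.543, -0.273, 0.3988]
ee_rot: [[-0.937, 0.004, 0.35], [0.35, -0.003, 0.937], [0.005, 1.0, 0.002]]
force: [-0.5, -0.5, 0.5]
opening: 0.498
finger_force: 0.0
```

```bash
cat >> h.py <<'E'
o=np.array([.583,-.027,0]);m=np.array([.2756,.9613,0]);l=np.array([-.9613,.2756,0]);up=np.array([0,0,1.])
def lab(): 
    s=bot.state();a=np.array(s["tcp_pos"])-o
    print("t",s["t"],"lab mm",np.round([a@m*1e3,a@l*1e3,a[2]*1e3],1),"F lab",np.round([np.dot(s["force"],m),np.dot(s["force"],l),s["force"][2]],1),"op",s["opening"],"j",np.round(s["joint_pos"],0))
    return s
def goto(x,y,z):  # shift in tool axes to lab-frame mm pose, and turn to target orientation
    from scipy.spatial.transform import Rotation as Ro
    s=bot.state();R=np.array(s["ee_rot"]);w=o+m*x/1e3+l*y/1e3+up*z/1e3
    print("shift",np.round(R.T@(w-s["tcp_pos"]),4),"turn",np.round(Ro.from_matrix(R.T@np.stack([l,up,m],1)).as_rotvec(),4))
E
python3 - <<'E'
from h import *
s=lab();print(np.round(s["ee_rot"],3).tolist())
goto(-250,-30,250);goto(-220,-30,106)
p,d=viewer.read_camera("side");cv2.imwrite("pics/side1.png",p[:,:,::-1])
E
```

```text
t 4.6 lab mm [-247.5  -29.3  398.8] F lab [-0.6  0.3  0.5] op 0.49846929312573 j [ 43.  42.   9.  99. -70. 112. 146.]
[[-0.937, 0.004, 0.35], [0.35, -0.003, 0.937], [0.005, 1.0, 0.002]]
shift [-0.0016 -0.1488 -0.0028] turn [ 0.0021  0.0782 -0.0047]
shift [ 1.000e-04 -2.929e-01  2.690e-02] turn [ 0.0021  0.0782 -0.0047]
```

View pics/side1.png

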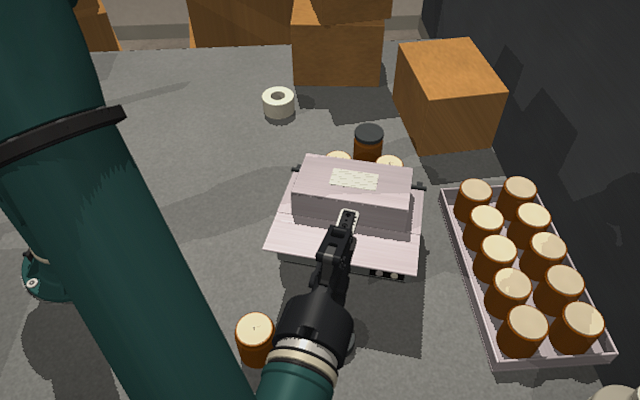

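The tool is now horizontal above and in front of the lip, pointing at the hood near (345,215). Jar d at (255,335) is clear. I'll descend in stages.

Request:
step_arm(
  motion=[0,0,-0.02,0,0,0.02,0,0,0,-0.04,0,0,0.04,0,0,0,-0.06,0,0,0.06,0,0,0,-0.08,0,0,0.078,0,0,0,-0.1,0,0,0.078,0,0,0,-0.12,0,0,0.078,0,0,0,-0.14,0,0,0.078,0,0,0,-0.16,0,0,0.078,0,0,0,-0.18,0,0,0.078,0,0,0,-0.18,0,0,0.078,0],
)

```text
t: 5.65
tcp_pos: [0.5427, -0.2722, 0.2181]
ee_rot: [[-0.961, 0.004, 0.275], [0.275, -0.003, 0.961], [0.005, 1.0, 0.002]]
force: [-0.1, 0.8, 0.6]
opening: 0.503
finger_force: 0.0
```

```bash
python3 - <<'E'
from h import *
lab();goto(-220,-30,106);goto(-175,-30,106)
p,d=viewer.read_camera("side");cv2.imwrite("pics/side2.png",p[:,:,::-1])
E
```

```text
t 5.65 lab mm [-246.8  -28.8  218.1] F lab [0.8 0.3 0.6] op 0.5032736634603375 j [ 43.  57.   8.  97. -64. 108. 160.]
shift [-0.0017 -0.1121  0.0266] turn [ 0.0017 -0.0005 -0.0047]
shift [-0.0017 -0.1122  0.0716] turn [ 0.0017 -0.0005 -0.0047]
```

View pics/side2.png

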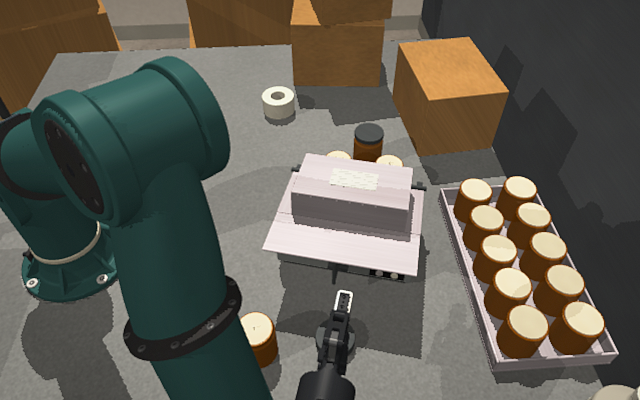

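```bash
python3 - <<'E'
from h import *
for c in ("side","top"):
    p,d=viewer.read_camera(c);P,v,u=world(c,d)
    for z0 in (.1,.15,.2,.25,.3,.4,.5):
        k=(P[:,2]>z0)&(P[:,2]<z0+.02)&(P[:,1]<-.1)&(P[:,1]>-.75)&(P[:,0]>.1)&(P[:,0]<.75)
        q=P[k][:,:2]-[.392,-.238]
        if len(q): i=np.hypot(*q.T).argmin(); print(c,z0,len(q),"nearest to jar d",np.round(q[i],3),"bbox",np.round(P[k].min(0)[:2],3),np.round(P[k].max(0)[:2],3))
E
```

```text
side 0.1 21 nearest to jar d [0.147 0.091] bbox [ 0.539 -0.148] [ 0.549 -0.127]
side 0.15 19 nearest to jar d [0.063 0.109] bbox [ 0.455 -0.367] [ 0.677 -0.129]
side 0.2 96 nearest to jar d [ 0.143 -0.062] bbox [ 0.498 -0.383] [ 0.551 -0.289]
side 0.25 1616 nearest to jar d [ 0.141 -0.053] bbox [ 0.478 -0.433] [ 0.548 -0.281]
side 0.4 53 nearest to jar d [-0.196  0.018] bbox [ 0.187 -0.487] [ 0.45 -0.22]
side 0.5 2646 nearest to jar d [-0.131 -0.08 ] bbox [ 0.143 -0.492] [ 0.433 -0.164]
top 0.1 98 nearest to jar d [ 0.309 -0.343] bbox [ 0.698 -0.739] [ 0.748 -0.578]
top 0.15 109 nearest to jar d [0.041 0.116] bbox [ 0.412 -0.369] [ 0.674 -0.103]
top 0.2 252 nearest to jar d [ 0.134 -0.05 ] bbox [ 0.432 -0.536] [ 0.55  -0.273]
top 0.25 1649 nearest to jar d [ 0.133 -0.058] bbox [ 0.412 -0.605] [ 0.549 -0.275]
top 0.3 105 nearest to jar d [ 0.033 -0.247] bbox [ 0.414 -0.575] [ 0.476 -0.485]
top 0.4 198 nearest to jar d [ 0.016 -0.204] bbox [ 0.148 -0.505] [ 0.451 -0.1  ]
top 0.5 1509 nearest to jar d [-0.106  0.002] bbox [ 0.158 -0.421] [ 0.426 -0.152]
```

Request:
step_arm(
  motion=[0,0,-0.02,0.005,0,0,0,0,0,-0.04,0.01,0,0,0,0,0,-0.06,0.015,0,0,0,0,0,-0.08,0.02,0,0,0,0,0,-0.1,0.025,0,0,0,0,-0.002,-0.112,0.027,0,0,-0.005,0,-0.002,-0.112,0.027,0,0,-0.005],
)

```text
t: 6.5
tcp_pos: [0.5526, -0.2463, 0.1071]
ee_rot: [[-0.962, -0.003, 0.274], [0.274, -0.001, 0.962], [-0.002, 1.0, 0.002]]
force: [-0.8, 0.4, 0.8]
opening: 0.504
finger_force: 0.0
```

```bash
python3 - <<'E'
from h import *
lab();goto(-110,-28,104)
p,d=viewer.read_camera("side")
P,v,u=world("side",d); a=P-o
k=(abs(a@m+.127)<.01)&(abs(a@l)<.06)&(P[:,2]<.12)&(P[:,2]>.065)
print("paddle y",np.percentile(a[k]@l,[5,50,95]) if k.any() else 0)
p,d=viewer.read_camera("wrist");cv2.imwrite("pics/w1.png",p[:,:,::-1])
P,v,u=world("wrist",d); a=P-o
k=(a@m<-.06)&(a@m>-.132)&(abs(a@l)<.08)&(P[:,2]>.062)&(P[:,2]<.12)
print(k.sum(), np.percentile(a[k]@l,[5,50,95]) if k.any() else 0, np.percentile(a[k]@m,[5,95]) if k.any() else 0)
E
```

```text
t 6.5 lab mm [-219.2  -31.2  107.1] F lab [0.2 0.9 0.8] op 0.5043055472349337 j [ 42.  66.   6.  96. -64. 103. 167.]
shift [ 0.0031 -0.0033  0.1092] turn [ 0.002  -0.0012  0.0025]
paddle y [0.00486945 0.00694574 0.0108681 ]
7154 [-0.06947392  0.01227571  0.07311877] [-0.12492934 -0.06280043]
```

View pics/w1.png

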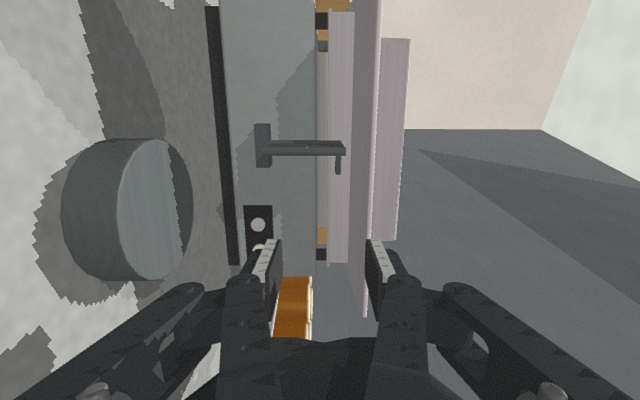

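The wrist view, with up to the right, shows the paddle from (260,148) to (345,148). A small hook at (338,165) projects towards the fingers, so I'll measure it.

```bash
python3 - <<'E'
from h import *
p,d=viewer.read_camera("wrist")
P,v,u=world("wrist",d); a=P-o
def at(r,c):
    k=(v==r)&(u==c)
    if k.any(): q=a[k][0]; print((r,c),np.round([q@m*1e3,q@l*1e3,q[2]*1e3],0))
for r,c in ((148,264),(148,290),(155,290),(143,290),(148,330),(148,343),(160,338),(165,338),(172,338),(150,325),(150,350),(135,262),(165,262),(148,360),(148,372),(148,390),(100,335),(100,370),(100,390),(300,370),(220,340)): at(r,c)
E
```

```text
(148, 264) [-125.   12.   62.]
(148, 290) [-125.   12.   82.]
(155, 290) [-64.  -1.  75.]
(143, 290) [-84.  12.  78.]
(148, 330) [-124.   12.  114.]
(148, 343) [-125.   12.  124.]
(160, 338) [-79.  -4. 122.]
(165, 338) [-80.  -8. 122.]
(172, 338) [-79. -15. 123.]
(150, 325) [-125.   11.  110.]
(150, 350) [-56.   3. 135.]
(135, 262) [-84.  20.  52.]
(165, 262) [-84.  -8.  51.]
(148, 360) [-102.   10.  140.]
(148, 372) [-133.   13.  145.]
(148, 390) [-30.   3. 182.]
(100, 335) [-57.  51. 119.]
(100, 370) [-129.   48.  143.]
(100, 390) [-30.  53. 179.]
(300, 370) [ 580. -608.  281.]
(220, 340) [-56. -72. 127.]
```

Request:
step_arm(
  motion=[0,0,-0.009,0.01,0,0,0,0,0,-0.009,0.03,0,0,0,0,0,-0.009,0.05,0,0,0,0,0,-0.009,0.07,0,0,0,0,0,-0.009,0.09,0,0,0,0,0,-0.009,0.105,0,0,0,0,0,-0.009,0.112,0,0,0,0,0.005,-0.009,0.112,0,0,0,0,0.01,-0.009,0.112,0,0,0,0,0.015,-0.009,0.112,0,0,0,0,0.018,-0.009,0.112,0,0,0,0,0.018,-0.009,0.112,0,0,0],
)

```text
t: 7.85
tcp_pos: [0.5656, -0.1356, 0.1]
ee_rot: [[-0.961, -0.004, 0.277], [0.277, 0.001, 0.961], [-0.004, 1.0, -0.0]]
force: [0.5, 0.1, -1.0]
opening: 0.499
finger_force: 0.0
```

```bash
python3 - <<'E'
from h import *
lab()
p,d=viewer.read_camera("side");cv2.imwrite("pics/s3.png",cv2.resize(p[200:400,200:460,::-1],None,fx=3,fy=3))
p,d=viewer.read_camera("wrist");cv2.imwrite("pics/w2.png",p[:,:,::-1])
E
```

```text
t 7.85 lab mm [-109.2  -13.2  100. ] F lab [ 0.2 -0.4 -1. ] op 0.4985220258062471 j [ 36.  65.   3. 105. -69.  96. 172.]
```

View pics/w2.png

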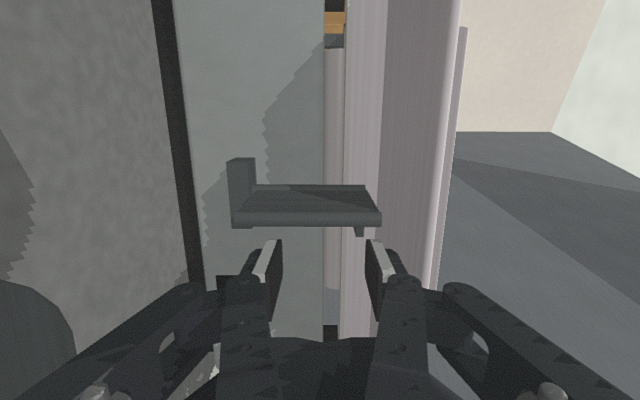

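The wrist view shows the paddle from (232,205) to (380,205), just ahead of the fingertips at (265,260) and (375,260). Both tips are under the lip. Now I'll feel sideways.

Request:
step_arm(
  motion=[0,0.002,0,0,0,0,0,0,0.004,0,0,0,0,0,0,0.006,0,0,0,0,0,0,0.007,0,0,0,0,0,0,0.007,0,0,0,0,0],
)

```text
t: 8.45
tcp_pos: [0.5594, -0.1328, 0.1002]
ee_rot: [[-0.961, -0.005, 0.275], [0.275, 0.001, 0.961], [-0.005, 1.0, 0.0]]
force: [-0.5, 0.4, 0.3]
opening: 0.501
finger_force: 0.0
```

Request:
step_arm(
  motion=[0,0.001,0,0,0,0,0,0,0.002,0,0,0,0,0,0,0.002,0,0,0,0,0],
)

```text
t: 8.75
tcp_pos: [0.5575, -0.1323, 0.1002]
ee_rot: [[-0.961, -0.005, 0.275], [0.275, 0.001, 0.961], [-0.005, 1.0, 0.0]]
force: [0.3, -0.3, 0.1]
opening: 0.5
finger_force: 0.0
```

Request:
step_arm(
  motion=[0,0.001,0,0,0,0,0,0,0.002,0,0,0,0,0,0,0.002,0,0,0,0,0],
)

```text
t: 9.05
tcp_pos: [0.5561, -0.1319, 0.1002]
ee_rot: [[-0.961, -0.005, 0.276], [0.276, 0.001, 0.961], [-0.005, 1.0, 0.0]]
force: [2.2, 0.3, 0.5]
opening: 0.498
finger_force: 0.8
```

Request:
step_arm(
  motion=[0,0.001,0,0,0,0,0,0,0.002,0,0,0,0,0,0,0.002,0,0,0,0,0],
)

```text
t: 9.35
tcp_pos: [0.5537, -0.1313, 0.1002]
ee_rot: [[-0.961, -0.005, 0.276], [0.276, 0.001, 0.961], [-0.005, 1.0, 0.0]]
force: [1.4, -0.7, -0.2]
opening: 0.502
finger_force: 0.9
```

Request:
step_arm(
  motion=[0,0.002,0,0,0,0,0,0,0.004,0,0,0,0,0,0,0.006,0,0,0,0,0,0,0.008,0,0,0,0,0,0,0.01,0,0,0,0,0,0,0.01,0,0,0,0,0],
)

```text
t: 9.95
tcp_pos: [0.544, -0.1283, 0.1002]
ee_rot: [[-0.961, -0.005, 0.275], [0.275, 0.001, 0.961], [-0.005, 1.0, 0.0]]
force: [2.7, 0.1, -0.3]
opening: 0.502
finger_force: 1.4
```

```bash
cat >> h.py <<'E'
def paddle():
    p,d=viewer.read_camera("wrist");P,v,u=world("wrist",d); a=P-o
    q=np.stack([a@m,a@l,a[:,2]],1)*1e3
    k=(q[:,0]<-84)&(q[:,0]>-135)&(abs(q[:,1]-15)<35)&(q[:,2]>64)&(q[:,2]<122)&(v<258)
    f=q[k&(q[:,0]<np.percentile(q[k,0],0.5)+8)] if k.any() else q[:0]
    print("paddle pts",k.sum(),"front tip",np.round(np.median(f,0),1),"x range",np.round(np.percentile(q[k,0],[1,50,99]),1))
    t=(q[:,0]<-60)&(q[:,0]>-160)&(v>235)&(v<300)&(abs(q[:,2]-100)<45)&(abs(q[:,1]-np.dot(bot.state()["tcp_pos"]-o,l)*1e3)<14)
    print("finger fwd x",np.round(np.percentile(q[t,0],[50,90,97,99.5]),1) if t.any() else 0)
    return p
E
python3 - <<'E'
from h import *
lab();cv2.imwrite("pics/w3.png",paddle()[:,:,::-1])
E
```

```text
t 9.95 lab mm [-108.2    9.5  100.2] F lab [ 0.8 -2.6 -0.3] op 0.5016183146344347 j [ 38.  65.   2. 108. -68.  94. 174.]
paddle pts 2636 front tip [-128.1   19.6   75.9] x range [-131.7 -122.1  -90.3]
finger fwd x [-133.  -111.5  -82.5  -70.6]
```

View pics/w3.png

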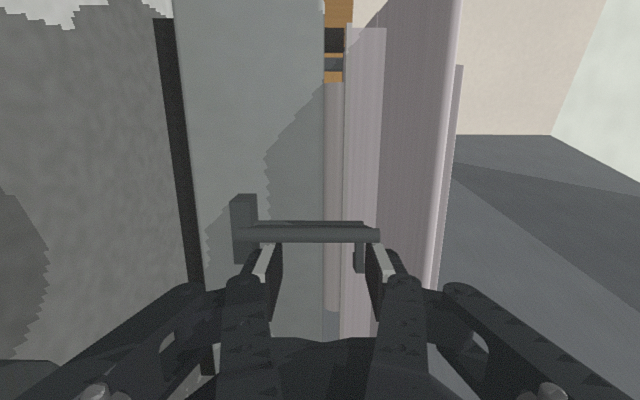

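The paddle is now at rows 225–240 and the finger pads bear on it. I'll keep pushing in small steps and watch for the stop.

Request:
step_arm(
  motion=[0,0.001,0,0,0,0,0,0,0.002,0,0,0,0,0,0,0.002,0,0,0,0,0],
)

```text
t: 10.3
tcp_pos: [0.5422, -0.1279, 0.1002]
ee_rot: [[-0.961, -0.005, 0.275], [0.275, 0.001, 0.961], [-0.005, 1.0, 0.0]]
force: [4.5, 0.1, 0.1]
opening: 0.503
finger_force: 1.5
```

Request:
step_arm(
  motion=[0,0.0005,0,0,0,0,0,0,0.001,0,0,0,0,0,0,0.001,0,0,0,0,0],
)

```text
t: 10.6
tcp_pos: [0.5413, -0.1276, 0.1001]
ee_rot: [[-0.961, -0.005, 0.275], [0.275, 0.001, 0.961], [-0.005, 1.0, 0.0]]
force: [4.6, 0.2, 0.1]
opening: 0.501
finger_force: 1.6
```

Request:
step_arm(
  motion=[0,0.0005,0,0,0,0,0,0,0.001,0,0,0,0,0,0,0.001,0,0,0,0,0],
)

```text
t: 10.9
tcp_pos: [0.5402, -0.1273, 0.1001]
ee_rot: [[-0.961, -0.005, 0.275], [0.275, 0.001, 0.961], [-0.005, 1.0, 0.0]]
force: [4.3, 0.7, 0.2]
opening: 0.499
finger_force: 1.6
```

```bash
python3 - <<'E'
from h import *
for i in range(3): lab();paddle()
E
```

```text
t 10.9 lab mm [-108.2   13.4  100.1] F lab [ 1.8 -3.9  0.2] op 0.49928536956071684 j [ 38.  65.   1. 108. -68.  94. 174.]
paddle pts 2408 front tip [-128.5   23.5   75.7] x range [-131.9 -120.8 -111.3]
finger fwd x [-132.7 -106.3  -77.8  -63.9]
t 10.95 lab mm [-108.3   13.4  100.1] F lab [ 1.4 -3.  -1. ] op 0.503693732022412 j [ 38.  65.   1. 108. -68.  94. 174.]
paddle pts 2419 front tip [-128.4   23.5   76. ] x range [-131.8 -120.9 -111. ]
finger fwd x [-132.8 -106.   -77.7  -64. ]
t 11.0 lab mm [-108.3   13.4  100.1] F lab [ 1.1 -4.3 -0.8] op 0.5028409997098832 j [ 38.  65.   1. 108. -68.  94. 174.]
paddle pts 2422 front tip [-128.3   23.5   75.6] x range [-132.  -120.8 -110.3]
finger fwd x [-132.7 -106.3  -77.8  -64.1]
```

Request:
step_arm(
  motion=[0,0.0005,0,0,0,0,0,0,0.001,0,0,0,0,0,0,0.001,0,0,0,0,0],
)

```text
t: 11.35
tcp_pos: [0.5393, -0.1271, 0.1001]
ee_rot: [[-0.961, -0.005, 0.275], [0.275, 0.001, 0.961], [-0.005, 1.0, 0.0]]
force: [4.3, -0.8, -0.8]
opening: 0.496
finger_force: 1.6
```

Request:
step_arm(
  motion=[0,0.0005,0,0,0,0,0,0,0.0005,0,0,0,0,0],
)

```text
t: 11.55
tcp_pos: [0.5388, -0.1269, 0.1001]
ee_rot: [[-0.961, -0.005, 0.275], [0.275, 0.001, 0.961], [-0.005, 1.0, 0.0]]
force: [4.2, -0.5, -0.1]
opening: 0.499
finger_force: 1.7
```

```bash
python3 - <<'E'
from h import *
lab();cv2.imwrite("pics/w4.png",cv2.resize(paddle()[170:320,200:420,::-1],None,fx=3.5,fy=3.5)); lab()
E
```

```text
t 11.55 lab mm [-108.2   15.   100.1] F lab [ 0.6 -4.2 -0.1] op 0.49935244876051427 j [ 38.  65.   1. 108. -68.  94. 174.]
paddle pts 2413 front tip [-128.6   25.    75.7] x range [-131.9 -120.2 -110.6]
finger fwd x [-132.3  -97.5  -78.   -74.6]
t 11.6 lab mm [-108.2   14.9  100.1] F lab [ 1.6 -4.3 -0.5] op 0.49748591633030825 j [ 38.  65.   1. 108. -68.  94. 174.]
```

View pics/w4.png

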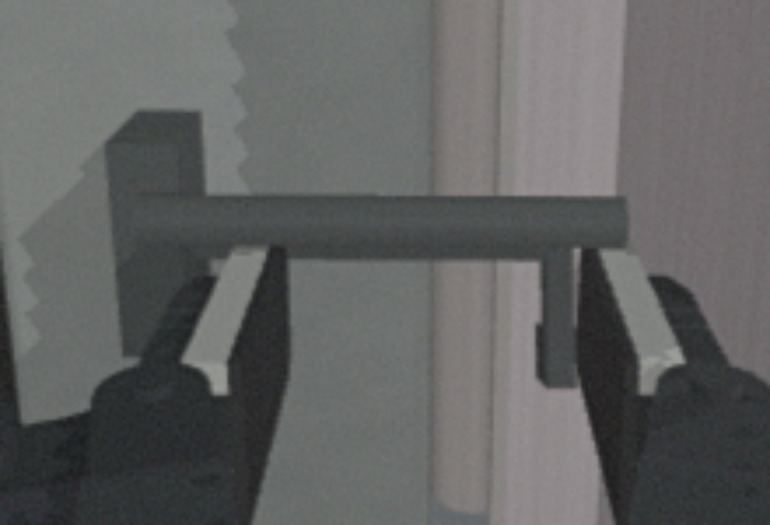

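The crop shows the paddle resting on both fingertips, with the hook between them and clear. Spring force is about 4 N after 19 mm of travel. Now I'll lift gently.

Request:
step_arm(
  motion=[0,0,0.001,0,0,0,0,0,0,0.002,0,0,0,0,0,0,0.003,0,0,0,0,0,0,0.004,0,0,0,0,0,0,0.004,0,0,0,0],
)

```text
t: 12.1
tcp_pos: [0.5385, -0.1274, 0.1039]
ee_rot: [[-0.961, -0.004, 0.275], [0.275, 0.002, 0.961], [-0.005, 1.0, -0.001]]
force: [1.5, -2.9, -2.0]
opening: 0.499
finger_force: 1.6
```

Request:
step_arm(
  motion=[0,0,0.001,0,0,0,0,0,0,0.002,0,0,0,0,0,0,0.003,0,0,0,0,0,0,0.003,0,0,0,0],
)

```text
t: 12.5
tcp_pos: [0.5388, -0.127, 0.1073]
ee_rot: [[-0.961, -0.005, 0.275], [0.275, 0.001, 0.961], [-0.005, 1.0, 0.0]]
force: [1.5, -3.7, -1.3]
opening: 0.498
finger_force: 1.7
```

Request:
step_arm(
  motion=[0,0,0.001,0,0,0,0,0,0,0.002,0,0,0,0,0,0,0.003,0,0,0,0,0,0,0.003,0,0,0,0],
)

```text
t: 12.9
tcp_pos: [0.5388, -0.1271, 0.1085]
ee_rot: [[-0.961, -0.003, 0.276], [0.276, 0.005, 0.961], [-0.004, 1.0, -0.004]]
force: [3.4, -1.5, -8.9]
opening: 0.497
finger_force: 5.0
```

Request:
step_arm(
  motion=[0,0,0.001,0,0,0,0,0,0,0.002,0,0,0,0,0,0,0.002,0,0,0,0],
)

```text
t: 13.2
tcp_pos: [0.5388, -0.1267, 0.1118]
ee_rot: [[-0.961, -0.005, 0.275], [0.275, 0.002, 0.961], [-0.005, 1.0, -0.001]]
force: [3.6, -0.8, -9.6]
opening: 0.501
finger_force: 5.1
```

Request:
step_arm(
  motion=[0,0,0.001,0,0,0,0,0,0,0.002,0,0,0,0,0,0,0.002,0,0,0,0],
)

```text
t: 13.5
tcp_pos: [0.5389, -0.1265, 0.1143]
ee_rot: [[-0.961, -0.005, 0.275], [0.275, 0.001, 0.961], [-0.005, 1.0, 0.0]]
force: [4.9, 0.2, -9.4]
opening: 0.5
finger_force: 4.9
```

Request:
step_arm(
  motion=[0,0,0.001,0,0,0,0,0,0,0.002,0,0,0,0,0,0,0.002,0,0,0,0],
)

```text
t: 13.8
tcp_pos: [0.5389, -0.1265, 0.1164]
ee_rot: [[-0.961, -0.005, 0.275], [0.275, 0.001, 0.962], [-0.005, 1.0, 0.001]]
force: [5.0, 0.4, -9.0]
opening: 0.501
finger_force: 4.9
```

```bash
python3 - <<'E'
from h import *
lab(); paddle(); lab()
E
```

```text
t 13.8 lab mm [-107.8   15.   116.4] F lab [ 1.8 -4.7 -9. ] op 0.5009169081473707 j [ 38.  63.   1. 109. -68.  94. 174.]
paddle pts 2293 front tip [-128.2   25.1   90.8] x range [-131.4 -120.2 -112.5]
finger fwd x [-135.9  -81.5  -77.2  -67.7]
t 13.85 lab mm [-107.8   15.   116.4] F lab [ 2.3 -3.5 -9. ] op 0.49721128020368727 j [ 38.  63.   1. 109. -68.  94. 174.]
```

Steady 9 N and rising past the lock point. Continuing.

Request:
step_arm(
  motion=[0,0,0.002,0,0,0,0,0,0,0.004,0,0,0,0,0,0,0.006,0,0,0,0,0,0,0.008,0,0,0,0,0,0,0.01,0,0,0,0,0,0,0.01,0,0,0,0],
)

```text
t: 14.45
tcp_pos: [0.5385, -0.1269, 0.1267]
ee_rot: [[-0.961, -0.005, 0.275], [0.275, 0.001, 0.961], [-0.005, 1.0, 0.001]]
force: [3.3, 1.7, -8.6]
opening: 0.498
finger_force: 4.5
```

Request:
step_arm(
  motion=[0,0,0.002,0,0,0,0,0,0,0.004,0,0,0,0,0,0,0.006,0,0,0,0,0,0,0.008,0,0,0,0,0,0,0.01,0,0,0,0,0,0,0.012,0,0,0,0,0,0,0.014,0,0,0,0,0,0,0.014,0,0,0,0],
)

```text
t: 15.25
tcp_pos: [0.5386, -0.1269, 0.1406]
ee_rot: [[-0.961, -0.005, 0.275], [0.275, 0.001, 0.961], [-0.005, 1.0, 0.001]]
force: [2.5, 0.9, -8.8]
opening: 0.497
finger_force: 4.4
```

```bash
python3 - <<'E'
from h import *
lab()
p,d=viewer.read_camera("top");P,v,u=world("top",d);a=P-o
k=(abs(a@m+.12)<.012)&(abs(a@l)<.13)&(P[:,2]>.1)
y=a[k]@l; print("lip z",[ (b,round(float(np.median(P[k][abs(y-b)<.02,2])),3)) for b in (-.1,-.06,.06,.1) if (abs(y-b)<.02).any()])
E
```

```text
t 15.25 lab mm [-108.2   15.1  140.6] F lab [ 1.5 -2.1 -8.8] op 0.4967390859121314 j [ 38.  61.   1. 110. -68.  95. 172.]
lip z [(-0.1, 0.179), (-0.06, 0.179), (0.06, 0.179), (0.1, 0.179)]
```

The lip is up about 35 mm, so I'll carry on along the arc past the paddle, then shut the fingers.

Request:
step_arm(
  motion=[0,0,0.004,0.001,0,0,0,0,0,0.008,0.002,0,0,0,0,0,0.012,0.004,0,0,0,0,0,0.016,0.006,0,0,0,0,0,0.02,0.008,0,0,0,0,0,0.024,0.01,0,0,0,0,0,0.028,0.012,0,0,0,0,0,0.032,0.013,0,0,0,0,0,0.035,0.014,0,0,0,0,0,0.035,0.014,0,0,0],
)

```text
t: 16.3
tcp_pos: [0.5418, -0.1136, 0.1777]
ee_rot: [[-0.962, -0.007, 0.275], [0.275, -0.003, 0.962], [-0.006, 1.0, 0.005]]
force: [0.2, -5.4, -3.6]
opening: 0.501
finger_force: 2.5
```

```bash
cat >> h.py <<'E'
def hood():
    p,d=viewer.read_camera("top");P,v,u=world("top",d);a=P-o
    k=(abs(a@l)<.14)&(abs(a@l)>.07)&(P[:,2]>.11)&(a@m<.14)&(a@m>-.15)
    q=np.stack([a[k]@m,P[k,2]],1); X=np.sort(q[:,0])
    # lip edge = front-most points
    e=q[q[:,0]<np.percentile(q[:,0],1)+.006]; E=np.median(e,0)
    f=q[(q[:,0]<E[0]+.06)]; c=np.polyfit(f[:,0],f[:,1],1)
    print("lip edge x,z mm",np.round(E*1e3),"edge elev deg",round(np.degrees(np.arctan2(E[1]-.127,.1-E[0])),1),"slope deg",round(np.degrees(np.arctan(-c[0])),1))
E
python3 - <<'E'
from h import *
lab();hood()
E
```

```text
t 16.3 lab mm [-94.6  15.8 177.7] F lab [-5.2 -1.7 -3.6] op 0.5006797521078118 j [ 37.  57.   1. 112. -69.  95. 170.]
lip edge x,z mm [-112.  219.] edge elev deg 23.4 slope deg 23.9
```

Request:
step_arm(
  motion=[0,0,-0.006,-0.004,0,0,0,1,0,-0.008,-0.008,0,0,0,1,0,-0.008,-0.008,0,0,0,1,0,-0.008,-0.008,0,0,0,1,0,-0.008,-0.008,0,0,0,1,0,-0.008,-0.008,0,0,0,1,0,-0.004,-0.008,0,0,0,1,0,0,-0.008,0,0,0,1,0,0.004,-0.008,0,0,0,1,0,0.008,-0.008,0,0,0,1,0,0.008,-0.008,0,0,0],
)

```text
t: 17.45
tcp_pos: [0.5402, -0.1211, 0.1838]
ee_rot: [[-0.961, -0.006, 0.275], [0.275, 0.002, 0.961], [-0.006, 1.0, 0.0]]
force: [0.8, -1.0, 0.5]
opening: -0.003
finger_force: 0.0
```

```bash
python3 - <<'E'
from h import *
lab();hood()
p,d=viewer.read_camera("side");cv2.imwrite("pics/s5.png",p[:,:,::-1])
for f in (23.4,27,30,35,40,45,50,55,60,65,70): r=np.radians(f);print(f,np.round([100-217*np.cos(r),125+217*np.sin(r)-14.5]))
E
```

```text
t 17.45 lab mm [-102.3   15.2  183.8] F lab [-0.7 -1.   0.5] op -0.003407673915650224 j [ 38.  57.   1. 112. -68.  95. 170.]
lip edge x,z mm [-112.  219.] edge elev deg 23.4 slope deg 23.9
23.4 [-99. 197.]
27 [-93. 209.]
30 [-88. 219.]
35 [-78. 235.]
40 [-66. 250.]
45 [-53. 264.]
50 [-39. 277.]
55 [-24. 288.]
60 [ -9. 298.]
65 [  8. 307.]
70 [ 26. 314.]
```

View pics/s5.png

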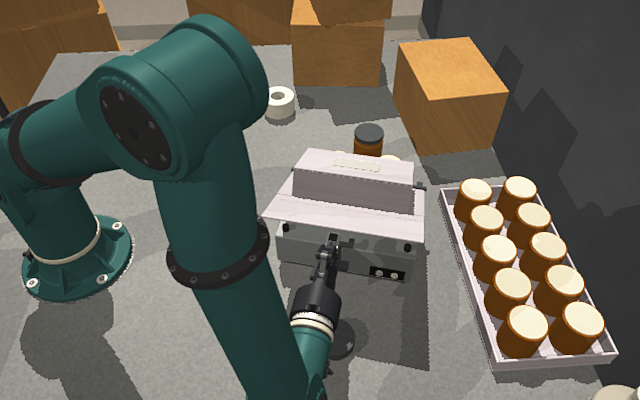

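The hood stays up with its edge at (263,215)–(423,240), and the shut fingers are beneath it. I'll swing it up along the arc.

Request:
step_arm(
  motion=[1,0,0.005,0.001,0,0,0,1,0,0.01,0.002,0,0,0,1,0,0.014,0.004,0,0,0,1,0,0.018,0.006,0,0,0,1,0,0.022,0.008,0,0,0,1,0,0.026,0.01,0,0,0,1,0,0.03,0.012,0,0,0,1,0,0.035,0.014,0,0,0,1,0,0.039,0.017,0,0,0,1,0,0.043,0.019,0,0,0,1,0,0.047,0.022,0,0,0,1,0,0.051,0.024,0,0,0],
)

```text
t: 18.75
tcp_pos: [0.5465, -0.0983, 0.2344]
ee_rot: [[-0.961, -0.005, 0.276], [0.276, 0.002, 0.961], [-0.005, 1.0, -0.0]]
force: [-1.5, -4.7, -4.7]
opening: 0.001
finger_force: 3.1
```

```bash
python3 - <<'E'
from h import *
lab();hood()
E
```

```text
t 18.75 lab mm [-78.6  15.4 234.4] F lab [-4.9  0.1 -4.7] op 0.000671443213865674 j [ 36.  51.   0. 114. -70.  95. 167.]
lip edge x,z mm [-92. 255.] edge elev deg 33.7 slope deg 34.3
```

Request:
step_arm(
  motion=[1,0,0.004,0.003,0,0,0,1,0,0.008,0.006,0,0,0,1,0,0.012,0.009,0,0,0,1,0,0.015,0.012,0,0,0,1,0,0.019,0.015,0,0,0,1,0,0.022,0.018,0,0,0,1,0,0.026,0.022,0,0,0,1,0,0.029,0.025,0,0,0,1,0,0.032,0.028,0,0,0,1,0,0.036,0.032,0,0,0,1,0,0.039,0.035,0,0,0,1,0,0.042,0.039,0,0,0],
)

```text
t: 20.0
tcp_pos: [0.5571, -0.0613, 0.2775]
ee_rot: [[-0.961, -0.006, 0.277], [0.277, -0.001, 0.961], [-0.006, 1.0, 0.003]]
force: [-2.6, -7.2, 0.6]
opening: 0.002
finger_force: 3.1
```

```bash
python3 - <<'E'
from h import *
lab();hood()
E
```

```text
t 20.0 lab mm [-40.1  15.4 277.5] F lab [-7.6  0.5  0.6] op 0.0017309304670623169 j [ 33.  47.  -1. 116. -74.  95. 164.]
lip edge x,z mm [-51. 302.] edge elev deg 49.2 slope deg 49.3
```

Request:
step_arm(
  motion=[1,0,0.003,0.004,0,0,0,1,0,0.006,0.008,0,0,0,1,0,0.009,0.012,0,0,0,1,0,0.012,0.016,0,0,0,1,0,0.014,0.02,0,0,0,1,0,0.017,0.024,0,0,0,1,0,0.019,0.028,0,0,0,1,0,0.022,0.032,0,0,0,1,0,0.024,0.036,0,0,0,1,0,0.026,0.04,0,0,0,1,0,0.028,0.043,0,0,0,1,0,0.03,0.047,0,0,0],
)

```text
t: 21.25
tcp_pos: [0.5701, -0.0156, 0.3078]
ee_rot: [[-0.961, -0.007, 0.276], [0.276, -0.002, 0.961], [-0.006, 1.0, 0.004]]
force: [-0.6, -6.0, -0.2]
opening: 0.002
finger_force: 2.7
```

Request:
step_arm(
  motion=[1,0,0.002,0.004,0,0,0,1,0,0.004,0.008,0,0,0,1,0,0.005,0.012,0,0,0,1,0,0.007,0.016,0,0,0,1,0,0.009,0.02,0,0,0,1,0,0.01,0.025,0,0,0,1,0,0.01,0.025,0,0,0],
)

```text
t: 21.95
tcp_pos: [0.5769, 0.0096, 0.3183]
ee_rot: [[-0.961, -0.008, 0.275], [0.275, -0.003, 0.961], [-0.007, 1.0, 0.005]]
force: [0.4, -1.3, 0.2]
opening: -0.003
finger_force: 0.6
```

```bash
python3 - <<'E'
from h import *
lab();hood()
E
```

```text
t 21.95 lab mm [ 33.5  15.9 318.3] F lab [-1.1 -0.8  0.2] op -0.003160073817396977 j [ 28.  42.  -3. 119. -80.  91. 161.]
lip edge x,z mm [-46. 113.] edge elev deg -5.6 slope deg -10.0
```

```bash
cat >> h.py <<'E'
def hood2():
    p,d=viewer.read_camera("side");P,v,u=world("side",d);a=P-o
    k=(abs(a@l)<.135)&(P[:,2]>.2)&(P[:,2]<.4)&(a@m<.15)&(a@m>-.05)
    q=np.stack([a[k]@m,a[k]@l,P[k,2]],1)*1e3
    for lo,hi in ((-.13,-.06),(.06,.13)):
        g=q[(q[:,1]>lo*1e3)&(q[:,1]<hi*1e3)]
        if len(g)<20: continue
        zt=np.percentile(g[:,2],99); e=np.median(g[g[:,2]>zt-4],0); f=g[g[:,2]>zt-50]; c=np.polyfit(f[:,2],f[:,0],1)
        print(len(g),"edge",np.round(e),"elev",round(np.degrees(np.arctan2(e[2]-125,100-e[0])),1),"plate tilt",round(90-np.degrees(np.arctan(c[0])),1))
    return p
E
python3 - <<'E'
from h import *
cv2.imwrite("pics/s6.png",hood2()[:,:,::-1])
E
```

```text
1694 edge [ 27. -96. 348.] elev 71.8 plate tilt 106.4
1529 edge [ 26.  93. 347.] elev 71.7 plate tilt 106.6
```

View pics/s6.png

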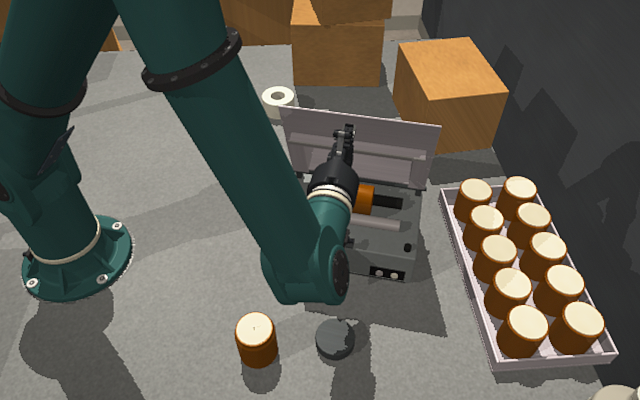

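The hood stands open with its edge at (285,108)–(440,125), about 73° from closed. Time to withdraw.

Request:
step_arm(
  motion=[1,0,0,-0.005,0,0,0,1,0,0,-0.015,0,0,0,1,0,0,-0.03,0,0,0,1,0,0,-0.05,0,0,0,1,0,0,-0.07,0,0,0,1,0,0,-0.09,0,0,0,1,0,0,-0.11,0,0,0,1,0,0,-0.12,0,0,0,1,0,0,-0.12,0,0,0,1,0,0,-0.12,0,0,0],
)

```text
t: 23.05
tcp_pos: [0.5436, -0.1062, 0.3162]
ee_rot: [[-0.962, -0.005, 0.275], [0.275, 0.001, 0.962], [-0.005, 1.0, 0.001]]
force: [-0.1, 0.6, -0.1]
opening: -0.002
finger_force: 0.0
```

```bash
python3 - <<'E'
from h import *
lab();hood2()
d0=np.load("side0.npy");p,d=viewer.read_camera("side")
for n,(r,c) in {"jar_d":(330,256),"lids":(330,334)}.items(): print(n,d0[r,c],d[r,c])
for m in viewer.masks_of("side","lids_mid")[:1]: print(m["position"])
print(bot.close_job())
E
```

```text
t 23.05 lab mm [-87.   16.1 316.2] F lab [ 0.5  0.2 -0.1] op -0.0015816765662672312 j [ 37.  44.   1. 114. -71.  98. 159.]
1693 edge [ 26. -95. 348.] elev 71.7 plate tilt 106.7
1537 edge [ 26.  94. 348.] elev 71.7 plate tilt 106.3
jar_d 0.83567387 0.47885105
lids 0.9066876 0.9000691
[339.4, 339.3]
the job is handed in; nothing more can be done
None
```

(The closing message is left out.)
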